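Unpack saddle brackets onto the rack

ROBOT

A 6-joint arm with a two-finger parallel gripper is mounted at the origin on a cart in front of the work surface, level with it; the furniture and walls round the work are solid. World frame = base frame: x ahead of the robot, y to its left, z up, the work surface at z = 0. Lengths are in m, angles in rad, forces in N, time in s.
With the tool pointing down it reaches from about 0.35 to 1 m from the base axis. Payload 7.1 kg.
Tool frame: the origin (TCP) lies at the very end of the fingers, on their centre line; the grasp point (between the pads) lies arm.grasp_offset behind it (arm.grasp_offset is the distance from the TCP to the grasp point, in m); z points along the fingers, x is the direction in which the jaws open and shut, and the axes are right-handed (so a half turn about z gives the same grasp; the last joint's range is limited). The gripper opens to 85 mm and grips with 20 to 120 N. Pads are 22 mm wide; open, the fingers measure 114 mm over their backs; the gripper's body (76 mm by 85 mm) begins 54 mm behind the grasp point. The pads swing forward as they close: fully open they stand 13 mm farther back than shut.
Start: joints at [-1.148, 0.423, 1.63, -0, 1.089, -0.019], TCP at [0.267, -0.565, 0.231] pointing down, gripper open.
Joint ranges: [-3, 3], [-0.9, 2.11], [0.09, 2.58], [-1.31, 4.45], [0.11, 2.69], [-2.54, 2.54]. Speed limits (rad/s): [2.39, 2.39, 3.01, 3.14, 3.14, 3.14].

INTERFACE

Orientations are given as a rotation vector (axis times angle).
In Python, from station import arm, cams, finder gives the robot as it stands.
- The arm moves only by the shell command python3 -m pendant 'ROWS' [OPENING]. ROWS is JSON, a list of rows, each a list of 6 numbers: the shift along the tool's x, y, z in cm, then the turn, a rotation vector about the tool's x, y, z in degrees. A call has 1 to 8 rows; each row is the pose to reach, as a shift and turn from the pose commanded when the call began, along the tool's axes at that moment; what a row does not reach only later rows make up. A row lasts 1/8 s, in which the tool goes at most 62.5 mm and 10.7 degrees, less where a joint would pass 70% of its speed; a pose out of reach is approached as far as the arm can. A call with a gripper value outside its range is refused whole. OPENING is the finger opening in cm, from 0 to 8.54, set as the call begins (- or left out, the last holds). The fingers move at their own pace and stop on an object; the grip force is fixed at half the most. Time passes only in rows, so rows that repeat a pose let the fingers close. It gives the time, the measured TCP pose, the force and the opening at its end, in the units of the state.
- arm.get_state(): the state, without advancing time (a new reading comes with each control period).
- cams.snapshot(name): name is "scene" or "top" or "wrist"; returns (picture, depth): 400x640x3 uint8, blue, green, red; 400x640 float32, m along the optical axis (not along the pixel's ray), 0 where there is no reading.
- cams.camera_params(name): a dict with "mtx" (3x3 intrinsics, pixels), "view" (4x4, takes a point from world to camera coordinates); the wrist camera has in their place "mount" (4x4, takes a point from camera to tool coordinates, whose origin is the TCP and whose axes are the tool frame's). Camera axes: x right, y up, looking along -z (the intrinsics and any distortion apply to the point x, -y, -z); pixel columns grow to the right and rows downward; lengths in m; the calibration is good to about 2 mm. A picture is of the moment at which its call begins: read the wrist's pose just before it. camera_params takes no time and is no camera call.
- arm.hand_in(): hands the job in, once; it reports no verdict.
Trained networks look in the newest picture that a camera, given by its name, has taken for a name from the list of things; names that differ only in an ending like _2 or _b are one class to them, and where a whole thing is asked for, a point or a joint stands for the part that bears it (a point fixed in the world has none). Each returns a list of dicts, best first, with "p" (0 to 1); they miss things now and then, are a little off and sometimes report something else, mostly with a low value. They report only what shows in the picture. A call takes as long as a camera call.
- finder.cut_out(camera, target): "pixels" (400x640 bool, what is visible of it) and "point" ([column, row] as shares, 0 to 1, of the picture: columns of its width, rows of its height, amid what is visible of it).
- finder.place_of(camera, target): "point" ([column, row] as shares, 0 to 1, of the picture: columns of its width, rows of its height: a listed point, or the origin of a listed thing).
The state is a dict: "t": time; "qpos": joint angles; "dq": joint speeds; "joint_efforts": joint torques, N m; "position": TCP position; "orientation": TCP orientation; "force": force on the tool from outside, world axes, zero at the start; "torque": the same for the moment, N m; "width": opening from 0.0 (shut) to 1.0 (fully open).
Only numpy, scipy, OpenCV 4.12 (cv2) and the standard library are available. Lean on these libraries where they do the work, as an engineer would, in place of code of your own. Each camera call takes 0.05 s, during which the arm holds its last target. There are 200 camera calls.

TASK

Unpack the carton: swing both of its flaps up and back past upright, so that both stand open together, take out every U-shaped saddle bracket and hang it astride the bar of the rack, crown on the bar and one leg on either side. Once all of them hang there, fold both flaps flat shut again, and leave the other things on the table where they are.

Things in the scene. Friction and masses are not known exactly. Their poses are not given: they have to be found in the camera images.
- carton: cardboard carton fixed to the table, 156 long (its x) x 120 wide (its y) x 62 mm high, walls and floor 4 mm, closed on top by two hinged flaps. Origin: centre of its underside on the table; z up. The brackets stand in it in one row along x.
- flap_near (a joint): angle (rad) of the flap hinged along the rim of the carton's -x end: 0 flat shut, 1.57 upright, 2.15 leaning outwards at its stop. It starts between 0 and 0.2. The stiff crease (0.03 N m) keeps it at whatever angle it is left. The flap is a 3 mm sheet 120 mm wide reaching 76 mm from its crease to the middle of the carton.
- flap_far (a joint): the same for the flap hinged along the rim of the carton's +x end.
- flap_near_hinge (a point): middle of the near flap's crease: 78 mm from the carton's centre towards its -x end, 62 mm above the table. The crease runs along the carton's y.
- flap_far_hinge (a point): middle of the far flap's crease: 78 mm from the carton's centre towards its +x end, 62 mm above the table. The crease runs along the carton's y.
- flap_near_tab (a point): middle of the top edge of the near flap's folded cardboard pull tab, which stands on the flap's outer face: 26 mm wide (along the crease), 9 mm thick, 28 mm tall above the sheet, 60 mm from the crease. Pinched across its 26 mm width it can turn between the fingers.
- flap_far_tab (a point): the same for the far flap's pull tab. With both flaps shut the two tabs stand 36 mm apart, centre to centre.
- rack: grey steel rack, loose but heavy (1.8 kg): base plate 210 (x) x 110 (y) x 12 mm, a post at either end (centres 95 mm from the middle, 14 mm thick along x, 87 mm high), and between them a level round bar along its x. Origin: centre of its underside; z up. It may get bumped.
- rack_bar (a point): middle of the bar's axis, 78 mm above the rack's underside; the bar is 14 mm thick, 176 mm long between the posts, along the rack's x.
- saddle_0: U-shaped aluminium saddle bracket, standing on the ends of its two legs with the closed crown up: 36 mm across the legs (its y), 20 mm broad (its x), 50 mm high (its z), strip 5 mm thick, so 26 mm between the legs; 70 g. Origin: midway between the leg ends, at their level. All brackets are alike; three to five are there, neighbouring places in the row are about 29 mm apart, centre to centre.
- saddle_0_crown (a point): middle of the underside of that bracket's crown, 45 mm above its origin; on the bar it lies on the bar's top, 7 mm above the bar's axis.
- saddle_1: another such bracket (may be absent); origin and axes as for saddle_0.
- saddle_1_crown (a point): middle of the underside of that bracket's crown, 45 mm above its origin; on the bar it lies on the bar's top, 7 mm above the bar's axis.
- saddle_2: another such bracket (may be absent); origin and axes as for saddle_0.
- saddle_2_crown (a point): middle of the underside of that bracket's crown, 45 mm above its origin; on the bar it lies on the bar's top, 7 mm above the bar's axis.
- saddle_3: another such bracket (may be absent); origin and axes as for saddle_0.
- saddle_3_crown (a point): middle of the underside of that bracket's crown, 45 mm above its origin; on the bar it lies on the bar's top, 7 mm above the bar's axis.
- saddle_4: another such bracket (may be absent); origin and axes as for saddle_0.
- saddle_4_crown (a point): middle of the underside of that bracket's crown, 45 mm above its origin; on the bar it lies on the bar's top, 7 mm above the bar's axis.
- oil_bottle: oil squeeze bottle, 41 mm across, 125 mm high, standing; a bystander. Origin: centre of its underside.
- spare_nest: aluminium cylinder with a side nipple, 47x60x51 mm, standing; a bystander. Origin: centre of its underside.
- tape_roll_0: roll of blue tape 71 mm across, 23 mm high, lying flat; a bystander. Origin: centre of its underside.

How it is judged:
On the way, in this order (a step that is already met when the one before it is completed fails the run):
1. both flaps are swung open past upright at the same time (value of joint each of flap_near, flap_far above 1.62 rad), for 0.2 s.
2. every bracket that is there hangs astride the bar (z of saddle_0_crown in the frame of rack_bar between -0.002 and 0.013 m and y of saddle_0_crown in the frame of rack_bar between -0.013 and 0.013 m and x of saddle_0_crown in the frame of rack_bar between -0.085 and 0.085 m and angle between each of saddle_0, saddle_1, saddle_2, saddle_3, saddle_4's own z axis and vertical below 0.5 rad and linear speed of each of saddle_0, saddle_1, saddle_2, saddle_3, saddle_4 below 0.03 m/s and z of saddle_1_crown in the frame of rack_bar between -0.002 and 0.013 m and y of saddle_1_crown in the frame of rack_bar between -0.013 and 0.013 m and x of saddle_1_crown in the frame of rack_bar between -0.085 and 0.085 m and z of saddle_2_crown in the frame of rack_bar between -0.002 and 0.013 m and y of saddle_2_crown in the frame of rack_bar between -0.013 and 0.013 m and x of saddle_2_crown in the frame of rack_bar between -0.085 and 0.085 m and z of saddle_3_crown in the frame of rack_bar between -0.002 and 0.013 m and y of saddle_3_crown in the frame of rack_bar between -0.013 and 0.013 m and x of saddle_3_crown in the frame of rack_bar between -0.085 and 0.085 m and z of saddle_4_crown in the frame of rack_bar between -0.002 and 0.013 m and y of saddle_4_crown in the frame of rack_bar between -0.013 and 0.013 m and x of saddle_4_crown in the frame of rack_bar between -0.085 and 0.085 m), for 0.2 s.
3. both flaps are folded shut again (value of joint each of flap_near, flap_far below 0.15 rad), for 0.2 s.
At the end, for the whole second after the job is handed in: Every bracket present hangs still astride the bar: crown underside from 2 mm below to 13 mm above the level of the bar axis (7 above when square on it), within 13 mm sideways and 85 mm of its middle, within 0.5 rad of upright; both flaps under 0.15 rad; rack level (all of step 2 and all of step 3 and angle between rack's own z axis and vertical below 0.1 rad); the robot touches nothing.
It fails at once if the oil bottle is shifted by more than 40 mm (distance of oil_bottle from where it was at the start of the episode above 0.04 m).
It fails at once if the aluminium cylinder is shifted by more than 40 mm (distance of spare_nest from where it was at the start of the episode above 0.04 m).
It fails at once if the tape roll is shifted by more than 40 mm (distance of tape_roll_0 from where it was at the start of the episode above 0.04 m).
Of saddle_0, saddle_1, saddle_2, saddle_3, saddle_4 only 3 to 5 are there at a start; the rules pass over those that are not, and their reading is None.
At some moment in a run one of rack may be knocked a few centimetres aside while the robot is not near it.
It also fails if it takes over 210 s, if anything falls off the work surface, if the arm or the gripper's body presses on something with over 40 N, if the wrist force passes 120 N, or if a joint passes its speed limit or range.

## Working session

There is one attempt and no reset: what is moved stays moved. The work goes in short steps, Python scripts to look and compute and a shell command to move; the robot and the scene stay as the last step left them, time stands still between calls to the robot, and variables do not carry over. Pictures are saved under pics/ and viewed, about 12 in all and at most 16, crops included, and the job is handed in when it is done.

```bash
ls; mkdir -p pics; cat > h.py <<'E'
import numpy as np, cv2
from scipy.spatial.transform import Rotation as R
from station import arm, cams, finder
def toolT():
    s=arm.get_state(); T=np.eye(4); T[:3,:3]=R.from_rotvec(s["orientation"]).as_matrix(); T[:3,3]=s["position"]; return T
def c2w(name):
    p=cams.camera_params(name)
    return np.array(p["mtx"]), (toolT()@np.array(p["mount"]) if name=="wrist" else np.linalg.inv(np.array(p["view"])))
def snap(name):
    K,C=c2w(name); im,d=cams.snapshot(name); return im,d,K,C
def cloud(d,K,C):
    v,u=np.mgrid[:d.shape[0],:d.shape[1]]
    x=(u-K[0,2])/K[0,0]*d; y=(v-K[1,2])/K[1,1]*d
    P=np.stack([x,-y,-d],-1)@C[:3,:3].T+C[:3,3]; P[d<=0]=np.nan; return P
def proj(p,K,C):
    q=np.linalg.inv(C)@np.append(p,1); return K[0,0]*q[0]/-q[2]+K[0,2], K[1,1]*q[1]/q[2]+K[1,2]
E
python3 - <<'E'
from h import *
ims=[]
for n in("scene","top"):
    im,d,K,C=snap(n); print(n,cams.camera_params(n).keys(),C[:3,3].round(2),K[0,0]); P=cloud(d,K,C); np.save(f"{n}.npy",P); cv2.imwrite(f"{n}.png",im); ims.append(im)
    for t in ("carton","rack","rack_bar","flap_near_tab","flap_far_tab","flap_near_hinge","flap_far_hinge","oil_bottle","spare_nest","tape_roll_0"):
        for r in finder.place_of(n,t)[:2]:
            c,w=r["point"]; u,v=int(c*640),int(w*400); print(t,round(r["p"],2),u,v,P[min(v,399),min(u,639)].round(3))
cv2.imwrite("pics/a.png",cv2.resize(ims[0],(800,500))); cv2.imwrite("pics/b.png",cv2.resize(ims[1],(800,500)))
print(arm.get_state(), arm.grasp_offset)
E
```

```text
pics
scene dict_keys(['mtx', 'view']) [-0.12  0.63  0.81] 429.31365456774904
carton 0.92 261 252 [0.528 0.176 0.068]
carton 0.74 245 219 [ 0.734  0.078 -0.003]
rack 0.73 263 230 [0.557 0.143 0.102]
rack 0.7 331 207 [ 0.581 -0.135  0.013]
rack_bar 0.8 335 183 [ 0.676 -0.253 -0.002]
flap_near_tab 0.75 261 231 [0.558 0.149 0.101]
flap_far_tab 0.74 258 222 [0.597 0.128 0.096]
flap_near_hinge 0.59 278 249 [0.506 0.139 0.068]
flap_far_hinge 0.87 245 219 [ 0.734  0.078 -0.003]
oil_bottle 0.91 185 254 [0.702 0.297 0.021]
spare_nest 0.54 348 166 [ 0.7   -0.345  0.014]
tape_roll_0 0.93 272 320 [ 0.393  0.258 -0.002]
top dict_keys(['mtx', 'view']) [ 0.41 -0.03  1.12] 419.8909137770111
carton 0.65 265 201 [0.567 0.129 0.08 ]
rack 0.77 369 198 [ 0.587 -0.14   0.01 ]
rack_bar 0.93 372 196 [ 0.579 -0.139  0.089]
flap_near_tab 0.74 259 200 [0.571 0.146 0.072]
flap_far_tab 0.83 262 184 [0.606 0.134 0.103]
flap_near_hinge 0.78 259 230 [0.501 0.155 0.   ]
flap_far_hinge 0.58 266 164 [0.682 0.14  0.003]
oil_bottle 0.88 210 150 [0.706 0.28  0.056]
spare_nest 0.95 444 150 [ 0.708 -0.334  0.05 ]
tape_roll_0 0.81 217 276 [ 0.379  0.264 -0.   ]
{'t': 1.1, 'qpos': array([-1.14800026e+00,  4.23060598e-01,  1.62994698e+00, -1.43636331e-05,
        1.08857477e+00, -1.90320744e-02]), 'dq': array([ 0.00095064,  0.00080328,  0.00113869,  0.00085463, -0.00139215,
       -0.00082277]), 'joint_efforts': array([ 9.65479885e-04, -5.57349300e+01, -2.82146913e+01, -1.20890359e-04,
        7.72264902e-04,  5.92929268e-06]), 'position': array([ 0.26723345, -0.56495096,  0.23132519]), 'orientation': array([ 2.65421260e+00, -1.68067173e+00,  2.48371502e-06]), 'force': array([-0.13164585,  0.27878945, -0.39468227]), 'torque': array([-0.02657204,  0.01085909,  0.03345999]), 'width': 1.0026481819114932} 0.0187
```

View pictures.

View pics/a.png

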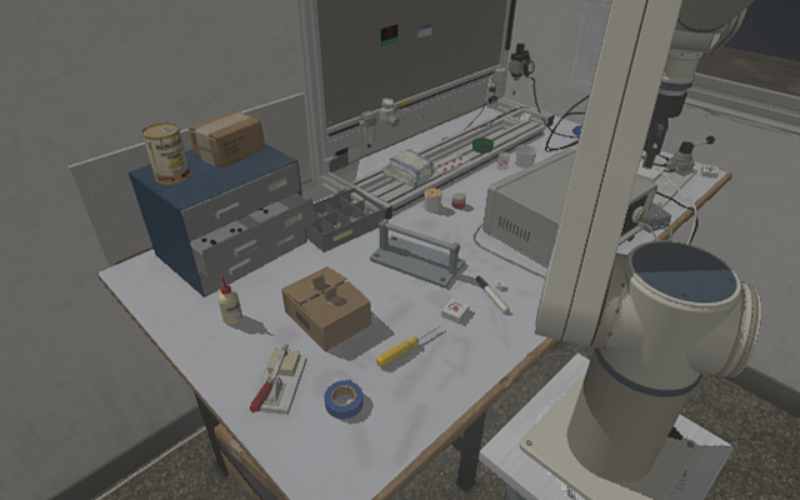

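View pics/b.png

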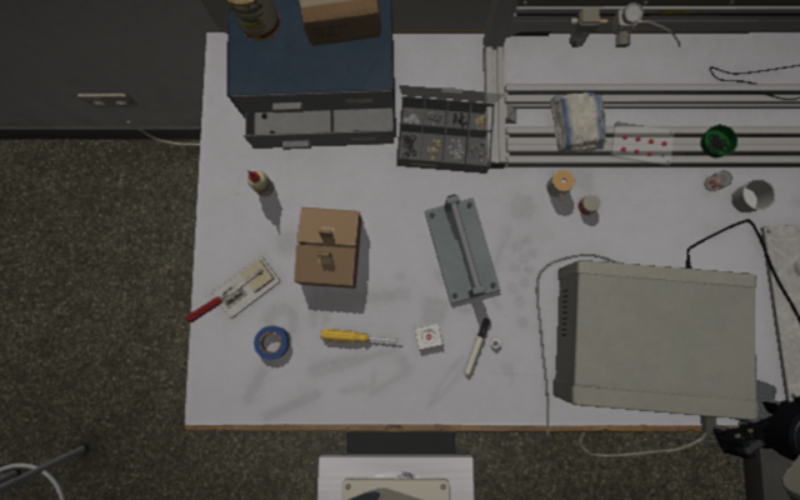

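```bash
python3 - <<'E'
from h import *
P=np.load("top.npy"); S=np.load("scene.npy")
Q=np.vstack([P.reshape(-1,3),S.reshape(-1,3)]); Q=Q[~np.isnan(Q).any(1)]
def rect(m,n):
    q=Q[m]; r=cv2.minAreaRect((q[:,:2]*1000).astype(np.float32)); print(n,len(q),r,np.median(q[:,2]).round(4))
x,y,z=Q.T
car=(x>.43)&(x<.75)&(y>.03)&(y<.26)
rect(car&(z>.055)&(z<.085),"flaps")
rect(car&(z>.09)&(z<.12),"tabs")
rk=(x>.4)&(x<.75)&(y>-.28)&(y<-.02)
rect(rk&(z>.008)&(z<.02),"base"); rect(rk&(z>.074)&(z<.1),"bar")
rect((x>.6)&(y>.24)&(z>.03)&(z<.2)&(y<.4),"oil")
P=np.load("top.npy").reshape(-1,3)
E
```

```text
flaps 4556 ((577.9302368164062, 140.9141845703125), (124.46221923828125, 162.90780639648438), 85.91716003417969) 0.071
tabs 186 ((579.2596435546875, 141.27822875976562), (27.007511138916016, 61.55934143066406), 85.79116821289062) 0.1006
base 4387 ((572.1300048828125, -139.4049835205078), (172.74502563476562, 357.7127380371094), 85.503662109375) 0.0125
bar 867 ((579.0689697265625, -139.60455322265625), (215.57510375976562, 29.45693588256836), 15.787858963012695) 0.0841
oil 6365 ((906.1263427734375, 295.0255126953125), (415.2518310546875, 120.14443969726562), 13.729419708251953) 0.1087
```

The pictures show the carton at (325,307) in the scene and (328,247) in the top view, its two tabs up. The grey rack is at (420,253) in the scene and (463,250) from the top. The bottle, tape and cylinder stand well clear.

```bash
cat >> h.py <<'E'
def down(a,tilt=0):
    a=np.radians(a); x=np.array([np.cos(a),np.sin(a),0]); z=np.array([0,0,-1.])
    return np.column_stack([x,np.cross(z,x),z])@R.from_rotvec([np.radians(tilt),0,0]).as_matrix()
def rel(p,a,tilt=0,T=None):
    T=toolT() if T is None else T
    d=T[:3,:3].T@(np.array(p)-T[:3,3])*100; r=R.from_matrix(T[:3,:3].T@down(a,tilt)).as_rotvec(degrees=True)
    print("row",d.round(2).tolist(),r.round(1).tolist())
def car(x,y,z,c=(.578,.141),yaw=-4.1):   # carton frame -> world
    t=np.radians(yaw); return np.array([c[0]+x*np.cos(t)-y*np.sin(t),c[1]+x*np.sin(t)+y*np.cos(t),z])
E
python3 - <<'E'
from h import *
rel([.267,-.565,.35],-65)
rel(car(-.02,0,.30),-94.1)
p=cams.camera_params("wrist"); print(np.array(p["mount"]).round(3), p["mtx"])
E
```

```text
row [-0.01, 0.02, -11.87] [0.0, -0.0, 0.3]
row [-51.51, -56.54, -6.87] [0.0, -0.0, 29.4]
[[ 1.     0.     0.001 -0.   ]
 [ 0.    -0.944 -0.329 -0.086]
 [ 0.001  0.329 -0.944 -0.141]
 [ 0.     0.     0.     1.   ]] [[328.54619983   0.         313.55802902]
 [  0.         328.54619983 198.74529073]
 [  0.           0.           1.        ]]
```

```bash
python3 -m pendant '[[0,0,-6,0,0,0],[0,0,-12,0,0,0],[-3,-4,-12,0,0,5],[-7,-8,-12,0,0,10],[-11,-12,-12,0,0,15],[-15,-16,-12,0,0,20],[-19,-20,-11,0,0,25],[-23,-24,-10,0,0,29.4]]' 6 && python3 -m pendant '[[-4.2,-4.2,0,0,0,0],[-8.4,-8.4,0,0,0,0],[-10,-10,0,0,0,0]]'
python3 - <<'E'
from h import *
rel(car(-.02,0,.30),-94.1)
E
```

```text
t: 2.1
position: [0.3862, -0.2528, 0.3314]
orientation: [-2.137, 2.302, -0.002]
force: [0.3, -0.1, -0.3]
width: 0.699
t: 2.48
position: [0.4947, -0.1596, 0.3315]
orientation: [-2.144, 2.296, -0.001]
force: [-0.5, -0.5, 0.6]
width: 0.705
row [-30.57, -4.25, 3.15] [-0.0, 0.0, 0.2]
```

```bash
python3 -m pendant '[[-6,-0.9,0.6,0,0,0],[-12,-1.7,1.2,0,0,0],[-18,-2.5,1.8,0,0,0],[-24,-3.4,2.4,0,0,0],[-30,-4.2,3.1,0,0,0],[-30.6,-4.25,3.1,0,0,0],[-30.6,-4.25,3.1,0,0,0]]' 4.5
python3 - <<'E'
from h import *
im,d,K,C=snap("wrist"); P=cloud(d,K,C); cv2.imwrite("pics/c.png",im)
Q=P.reshape(-1,3); Q=Q[~np.isnan(Q).any(1)]; x,y,z=Q.T
def rect(m,n):
    q=Q[m]; r=cv2.minAreaRect((q[:,:2]*1000).astype(np.float32)); print(n,len(q),np.round(r[0],1),np.round(r[1],1),round(r[2],1),np.median(q[:,2]).round(4))
m=(x>.4)&(x<.75)&(y>.03)&(y<.26)
rect(m&(z>.05)&(z<.086),"flaps")
hi=m&(z>.088)&(z<.13)
rect(hi&(x<.575),"near"); rect(hi&(x>.575),"far")
for k in("near","far"):
  for r in finder.place_of("wrist",f"flap_{k}_tab")[:1]:
    c,w=r["point"]; print(k,r["p"],P[int(w*400),int(c*640)].round(4))
# profile along carton x, away from tabs
o=car(0,0,0); t=np.radians(-4.1); X=(Q[:,:2]-o[:2])@[np.cos(t),np.sin(t)]; Y=(Q[:,:2]-o[:2])@[-np.sin(t),np.cos(t)]
for a in range(-90,95,10):
  s=(abs(X*1000-a)<5)&(abs(abs(Y)-.04)<.015)&(z>.05); print(a,s.sum(),np.median(z[s]).round(4) if s.any() else None, end='; ')
E
```

```text
t: 3.35
position: [0.5568, 0.1406, 0.3002]
orientation: [2.142, -2.297, 0.0]
force: [0.9, 0.0, -0.0]
width: 0.526
flaps 13439 [580.9 142.8] [120.2 155.1] 85.9 0.0696
near 256 [559.4 144.4] [25.9  9.3] 85.8 0.0989
far 234 [603.3 141.1] [24.6 10.5] 86.0 0.1008
near 0.9 [0.5576 0.1477 0.0993]
far 0.64 [0.6035 0.1411 0.1002]
-90 0 None; -80 0 None; -70 345 0.0647; -60 362 0.066; -50 391 0.0674; -40 402 0.0688; -30 2820 0.3585; -20 2902 0.3562; -10 13741 0.3562; 0 1161 0.3708; 10 461 0.0759; 20 516 0.0742; 30 524 0.0724; 40 533 0.0707; 50 543 0.0689; 60 544 0.0672; 70 513 0.0654; 80 325 0.0641; 90 0 None;
```

View pics/c.png

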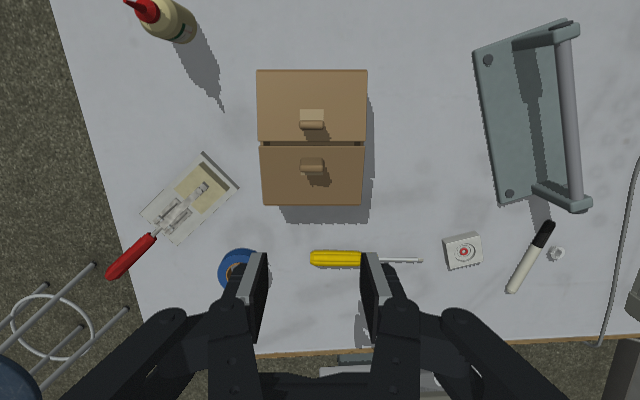

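The wrist view shows the near tab at (312,164) and the far tab at (312,122), both flaps slightly raised and the rack on the right. Next I grip the near tab across its width.

```bash
sed -i 's/c=(.578,.141)/c=(.581,.143)/' h.py; python3 - <<'E'
from h import *
rel([.5590,.1445,.14],-94.1); rel([.5590,.1445,.078],-94.1); print(car(-.0217,0,0),car(.0223,0,0))
E
```

```text
row [-0.56, -0.17, 16.06] [-0.0, -0.0, -0.1]
row [-0.56, -0.17, 22.26] [-0.0, -0.0, -0.1]
[0.55935554 0.14455149 0.        ] [0.60324293 0.14140561 0.        ]
```

```bash
python3 -m pendant '[[-0.5,-0.2,5,0,0,0],[-0.55,-0.2,11,0,0,0],[-0.55,-0.2,16,0,0,0],[-0.55,-0.2,19,0,0,0],[-0.55,-0.2,21,0,0,0],[-0.55,-0.2,22.2,0,0,0],[-0.55,-0.2,22.2,0,0,0]]' 4.5 && python3 -m pendant '[[0,0,0,0,0,0],[0,0,0,0,0,0],[0,0,0,0,0,0],[0,0,0,0,0,0],[0,0,0,0,0,0]]' 0
python3 - <<'E'
from h import *
im,d,K,C=snap("wrist"); cv2.imwrite("pics/d.png",im)
E
```

```text
t: 4.38
position: [0.5592, 0.1449, 0.0781]
orientation: [2.139, -2.3, -0.001]
force: [0.2, -0.5, 0.4]
width: 0.523
t: 5.0
position: [0.5602, 0.1437, 0.0796]
orientation: [2.141, -2.299, 0.004]
force: [1.7, -13.7, 1.5]
width: 0.282
```

View pics/d.png

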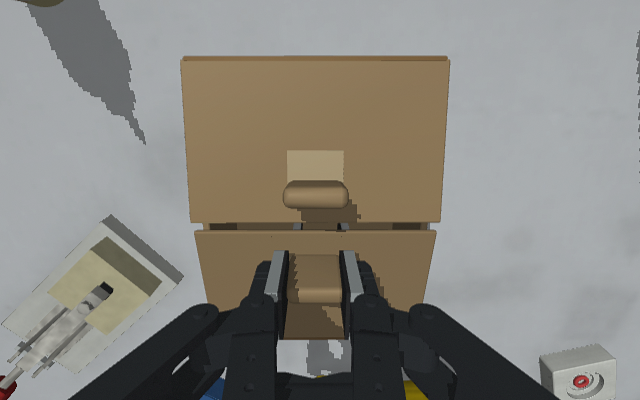

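The fingers are on the near tab at (315,275) and the width matches it. I swing it open now.

```bash
python3 -m pendant '[[0,0.55,-0.94,0,0,0],[0,1.25,-1.77,0,0,0],[0,2.08,-2.47,0,0,0],[0,3.02,-3.01,0,0,0],[0,4.05,-3.38,0,0,0],[0,5.12,-3.57,0,0,0],[0,6.2,-3.57,0,0,0],[0,7.28,-3.37,0,0,0]]' && python3 -m pendant '[[0,1.02,0.37,0,0,0],[0,1.96,0.9,0,0,0],[0,1.96,0.9,0,0,0],[0,1.96,0.9,0,0,0]]'
python3 - <<'E'
from h import *
im,d,K,C=snap("wrist"); cv2.imwrite("pics/e.png",im)
im,d,K,C=snap("scene"); cv2.imwrite("pics/e2.png",cv2.resize(im[150:330,150:400],(800,576)))
E
```

```text
t: 6.05
position: [0.4887, 0.1488, 0.1139]
orientation: [-2.141, 2.296, -0.009]
force: [3.6, -16.6, 3.8]
width: 0.28
t: 6.55
position: [0.467, 0.1504, 0.1044]
orientation: [2.14, -2.298, 0.003]
force: [-2.5, -14.9, 8.6]
width: 0.278
```

View pics/e2.png

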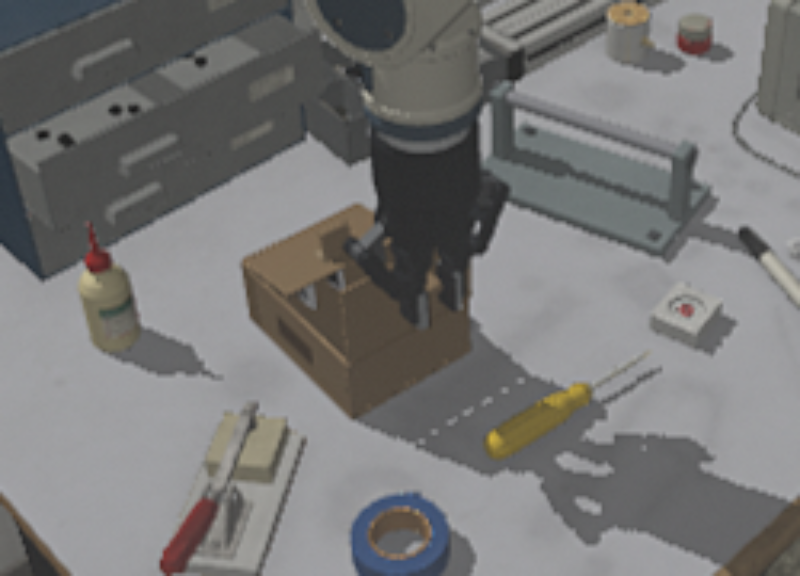

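The near flap is past upright, with the hand still on its tab at (435,290). I let go and go to the far tab.

```bash
python3 -m pendant '[[0,0,0,0,0,0],[0,0,0,0,0,0],[0,0.5,-1.5,0,0,0],[0,1,-3.5,0,0,0],[0,1.2,-7,0,0,0],[0,1.2,-11,0,0,0],[0,1.2,-11,0,0,0]]' 5
python3 - <<'E'
from h import *
rel([.6035,.1400,.21],-94.1); rel([.6035,.1400,.079],-94.1)
E
```

```text
t: 7.52
position: [0.457, 0.1541, 0.2169]
orientation: [-2.137, 2.294, -0.005]
force: [1.3, 0.1, -0.8]
width: 0.587
row [0.37, -14.71, 0.79] [-0.4, 0.2, 0.0]
row [0.41, -14.62, 13.89] [-0.4, 0.2, 0.0]
```

```bash
python3 -m pendant '[[0.1,-5,0,0,0,0],[0.2,-10,0,0,0,0],[0.4,-14.6,1,0,0,0],[0.4,-14.6,6,0,0,0],[0.4,-14.6,10,0,0,0],[0.4,-14.6,12.5,0,0,0],[0.4,-14.6,13.9,0,0,0],[0.4,-14.6,13.9,0,0,0]]' 4.5 && python3 -m pendant '[[0,0,0,0,0,0],[0,0,0,0,0,0],[0,0,0,0,0,0],[0,0,0,0,0,0],[0,0,0,0,0,0]]' 0
```

```text
t: 8.52
position: [0.5998, 0.1388, 0.0733]
orientation: [2.14, -2.298, -0.002]
force: [0.1, 0.4, 0.0]
width: 0.526
t: 9.15
position: [0.6012, 0.1398, 0.0754]
orientation: [-2.139, 2.298, -0.0]
force: [-0.8, 5.6, 1.1]
width: 0.287
```

```bash
python3 -m pendant '[[0,-0.57,-0.92,0,0,0],[0,-1.3,-1.73,0,0,0],[0,-2.15,-2.41,0,0,0],[0,-3.11,-2.92,0,0,0],[0,-4.14,-3.26,0,0,0],[0,-5.21,-3.42,0,0,0],[0,-6.3,-3.39,0,0,0],[0,-7.36,-3.17,0,0,0]]' && python3 -m pendant '[[0,-1.01,0.4,0,0,0],[0,-1.93,0.97,0,0,0],[0,-1.93,0.97,0,0,0],[0,-1.93,0.97,0,0,0],[0,-1.93,0.97,0,0,0]]' && python3 -m pendant '[[0,0,0,0,0,0],[0,0,0,0,0,0],[0,-0.5,-1.5,0,0,0],[0,-1,-3.5,0,0,0],[0,-1.2,-7,0,0,0],[0,-1.2,-11,0,0,0],[0,-1.2,-11,0,0,0]]' 5
python3 - <<'E'
from h import *
rel(car(-.03,0,.32),-94.1)
E
```

```text
t: 10.15
position: [0.6737, 0.1348, 0.1072]
orientation: [-2.14, 2.299, 0.002]
force: [-4.4, 5.7, 1.3]
width: 0.282
t: 10.78
position: [0.6946, 0.1334, 0.0984]
orientation: [-2.138, 2.296, -0.002]
force: [0.3, 4.3, 5.3]
width: 0.277
t: 11.65
position: [0.7081, 0.1315, 0.2115]
orientation: [-2.136, 2.294, -0.007]
force: [0.6, -0.7, -0.4]
width: 0.585
row [-0.26, 15.67, -10.98] [-0.5, 0.1, 0.0]
```

```bash
python3 -m pendant '[[-0.2,4,-5,0,0,0],[-0.2,6.7,-10,0,0,0],[-0.2,6.7,-10,0,0,0],[-0.2,6.7,-10,0,0,0]]'
cat > look.py <<'E'
from h import *
import sys
im,d,K,C=snap("wrist"); P=cloud(d,K,C); cv2.imwrite(sys.argv[1],im)
t=np.radians(-4.1); o=car(0,0,0)
D=P-o; X=(D[...,0]*np.cos(t)+D[...,1]*np.sin(t))*1000; Y=(-D[...,0]*np.sin(t)+D[...,1]*np.cos(t))*1000; Z=P[...,2]*1000
# crowns inside the carton
m=(abs(X)<73)&(abs(Y)<55)&(Z>44)&(Z<60)
n,l,st,ce=cv2.connectedComponentsWithStats(m.astype(np.uint8))
for i in range(1,n):
    if st[i,4]<60: continue
    s=l==i; pts=np.column_stack([X[s],Y[s]]).astype(np.float32); r=cv2.minAreaRect(pts)
    c=P[s].mean(0); print("crown",st[i,4],"carton xy",np.round(r[0],1),np.round(r[1],1),round(r[2],1),"z",np.median(Z[s]).round(1),"world",car(r[0][0]/1e3,r[0][1]/1e3,0)[:2].round(4))
for nm,s in(("near",-1),("far",1)):
    q=(s*X>60)&(s*X<150)&(abs(abs(Y)-38)<20)&(Z>66)&(Z<160)
    if q.sum()>30:
        a=np.median(np.arctan2(Z[q]-62,78-s*X[q])); print(nm,q.sum(),"flap angle",a.round(2))
E
python3 look.py pics/f.png
```

```text
t: 12.15
position: [0.6384, 0.1379, 0.3058]
orientation: [2.141, -2.299, 0.0]
force: [0.3, -0.2, -0.3]
width: 0.588
crown 366 carton xy [54.7 -2.1] [15.9 35.7] 0.3 z 52.7 world [0.6354 0.137 ]
crown 413 carton xy [-28.8  -3.7] [35.8 20.1] 85.9 z 52.6 world [0.552  0.1414]
crown 387 carton xy [-56.6   4.3] [20.8 36. ] 2.0 z 52.6 world [0.5248 0.1513]
near 2320 flap angle 1.58
far 1012 flap angle 1.65
```

View pics/f.png

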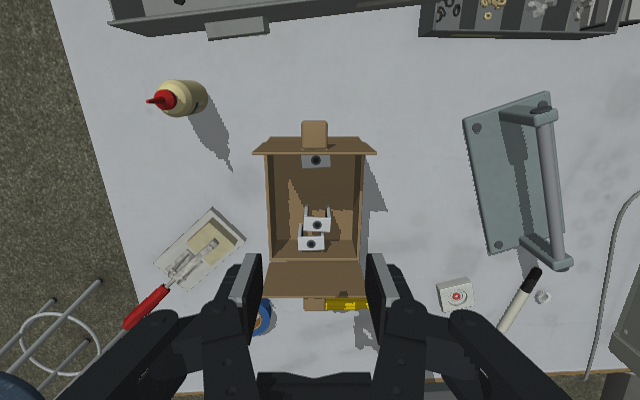

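The wrist view shows three brackets, at (316,160), (317,226) and (311,243), and both flaps standing. I check the flap angles with a line fit.

```bash
python3 - <<'E'
s=open('look.py').read()
i=s.index("    if q.sum()>30"); s=s[:i]+'''    if q.sum()>30:
        u,w=s*X[q],Z[q]; k=np.ones(len(u),bool)
        for _ in range(5):
            f=np.polyfit(w[k],u[k],1); e=u-np.polyval(f,w); k=abs(e)<2.5
        print(nm,k.sum(),len(u),"flap angle",(np.pi/2+np.arctan(f[0])).round(3),"hinge",np.polyval(f,62).round(1),"top z",np.percentile(w[k],98).round(1))
'''
open('look.py','w').write(s)
E
python3 look.py pics/g.png | grep flap
```

```text
near 2320 2323 flap angle 1.576 hinge 78.2 top z 137.5
far 936 936 flap angle 1.593 hinge 81.1 top z 137.9
```

The flaps are only about upright (1.58 and 1.59 rad), so I push both further out from inside with closed fingers.

```bash
python3 -m pendant '[[0,3,3,0,0,0],[0,5.8,6,0,0,0],[0,5.8,12,0,0,0],[0,5.8,16,0,0,0],[0,5.8,19.6,0,0,0],[0,5.8,19.6,0,0,0]]' 0 && python3 -m pendant '[[0,3,0,0,0,0],[0,5.5,0,0,0,0],[0,7,0,0,0,0],[0,8.2,0,0,0,0],[0,9.3,0,0,0,0],[0,9.3,0,0,0,0],[0,6,0,0,0,0],[0,0,0,0,0,0]]' && python3 -m pendant '[[0,-3,0,0,0,0],[0,-5.5,0,0,0,0],[0,-7,0,0,0,0],[0,-8.2,0,0,0,0],[0,-9.3,0,0,0,0],[0,-9.3,0,0,0,0],[0,-6,0,0,0,0],[0,0,0,0,0,0]]' && python3 -m pendant '[[0,0,-6,0,0,0],[0,0,-12,0,0,0],[0,-5,-18,0,0,0],[0,-5.8,-19.6,0,0,0],[0,-5.8,-19.6,0,0,0]]' 6 && python3 look.py pics/h.png
```

```text
t: 13.0
position: [0.5779, 0.1413, 0.1059]
orientation: [2.135, -2.294, -0.007]
force: [0.3, -0.6, 0.6]
width: 0.0
t: 14.0
position: [0.5806, 0.1423, 0.11]
orientation: [2.141, -2.297, -0.001]
force: [1.4, -0.3, -0.3]
width: -0.003
t: 15.0
position: [0.5809, 0.1423, 0.1102]
orientation: [-2.139, 2.298, -0.002]
force: [-0.6, 0.7, 0.6]
width: -0.001
t: 15.62
position: [0.6402, 0.1383, 0.3088]
orientation: [-2.137, 2.296, -0.005]
force: [0.1, -0.2, -1.0]
width: 0.704
crown 468 carton xy [57.1 -1.8] [20.  35.5] 3.4 z 52.6 world [0.6378 0.1371]
crown 406 carton xy [-28.8  -3.8] [35.9 19.9] 87.3 z 52.7 world [0.552  0.1412]
crown 384 carton xy [-56.3   4.4] [20.7 35.4] 2.8 z 52.6 world [0.5251 0.1514]
near 3294 3303 flap angle 2.045 hinge 79.0 top z 128.0
far 2082 2105 flap angle 2.09 hinge 78.2 top z 127.2
```

Both flaps now stand at about 2.05 and 2.09 rad. I take the first bracket, the one at the far end.

```bash
python3 - <<'E'
from h import *
rel(car(.057,-.0018,.031),-94.1)
E
```

```text
row [0.11, 0.09, 27.55] [-0.1, 0.0, 0.0]
```

```bash
python3 -m pendant '[[0.1,0.1,6,0,0,0],[0.1,0.1,12,0,0,0],[0.1,0.1,17,0,0,0],[0.1,0.1,21,0,0,0],[0.1,0.1,24,0,0,0],[0.1,0.1,26,0,0,0],[0.1,0.1,27.5,0,0,0],[0.1,0.1,27.5,0,0,0]]' 5.5 && python3 -m pendant '[[0,0,0,0,0,0],[0,0,0,0,0,0],[0,0,0,0,0,0],[0,0,0,0,0,0],[0,0,0,0,0,0]]' 0 && python3 -m pendant '[[0,0,-3,0,0,0],[0,0,-7,0,0,0],[0,0,-12,0,0,0],[0,0,-18,0,0,0],[0,0,-21,0,0,0],[0,0,-21,0,0,0]]'
cat > rack.py <<'E'
from h import *
import sys
out=[]
for n in("top","wrist"):
    im,d,K,C=snap(n); P=cloud(d,K,C)
    if len(sys.argv)>1: cv2.imwrite(sys.argv[1].replace(".","_%s."%n),im)
    m=(P[...,0]>.42)&(P[...,0]<.74)&(P[...,1]>-.30)&(P[...,1]<.02)&(P[...,2]>.073)&(P[...,2]<.10)
    l,k=None,None; nn,lab,st,_=cv2.connectedComponentsWithStats(cv2.dilate(m.astype(np.uint8),np.ones((3,3))))
    if nn<2: continue
    i=1+st[1:,4].argmax(); q=P[(lab==i)&m]; 
    r=cv2.fitLine((q[:,:2]*1000).astype(np.float32),cv2.DIST_HUBER,0,.01,.01).ravel(); v=r[:2]*np.sign(r[0])
    nrm=np.array([-v[1],v[0]]); mid=[]
    e=(q[:,:2]*1000-r[2:])@v; s=(q[:,:2]*1000-r[2:])@nrm
    core=abs(e-np.median(e))<70; side=np.median(s[core]); 
    f=np.polyfit(e[core],s[core],1); lo,hi=np.percentile(e,[.3,99.7]); c=r[2:]+v*(lo+hi)/2+nrm*np.polyval(f,(lo+hi)/2)
    yaw=np.degrees(np.arctan2(v[1],v[0])+np.arctan(f[0]))
    print(n,len(q),"bar centre",c.round(1),"yaw",yaw.round(2),"len",(hi-lo).round(1),"topz",(1000*np.median(q[:,2])).round(1))
E
python3 rack.py; python3 -c "
from h import *
rel([.579,-.140,.26],-74.2)"
```

```text
t: 16.68
position: [0.6366, 0.1371, 0.0301]
orientation: [2.14, -2.298, -0.002]
force: [-0.2, -1.1, -0.2]
width: 0.647
t: 17.3
position: [0.6384, 0.1373, 0.0324]
orientation: [-2.139, 2.298, -0.002]
force: [-0.5, 1.2, 6.4]
width: 0.409
t: 18.05
position: [0.6388, 0.1374, 0.2442]
orientation: [-2.137, 2.296, -0.005]
force: [0.0, 0.9, -1.0]
width: 0.41
top 532 bar centre [ 582.  -138.8] yaw 15.3 len 208.9 topz 84.8
wrist 4039 bar centre [ 580.9 -136.1] yaw 15.15 len 209.0 topz 82.3
row [28.04, 3.78, -1.97] [0.1, -0.0, -19.9]
```

```bash
python3 -m pendant '[[5,0,0,0,0,0],[10,0,0,0,0,-5],[15,1,0,0,0,-10],[20,2,0,0,0,-15],[25,0,1,0,0,-19.5],[27,-1,2,0,0,-19.5],[27,-1,2,0,0,-19.5],[27,-1,2,0,0,-19.5]]' && python3 rack.py pics/r.png && python3 -c "
from h import *
print(toolT()[:3].round(4))
im,d,K,C=snap('wrist');cv2.imwrite('pics/k.png',im)"
```

```text
t: 19.15
position: [0.6275, -0.1317, 0.2199]
orientation: [2.499, -1.903, -0.004]
force: [-0.2, -0.6, -1.0]
width: 0.407
wrist 2556 bar centre [ 614.2 -130.3] yaw 15.31 len 141.3 topz 82.9
[[ 2.669e-01 -9.637e-01 -6.000e-04  6.279e-01]
 [-9.637e-01 -2.669e-01  4.000e-04 -1.314e-01]
 [-5.000e-04  5.000e-04 -1.000e+00  2.209e-01]]
```

View pics/k.png

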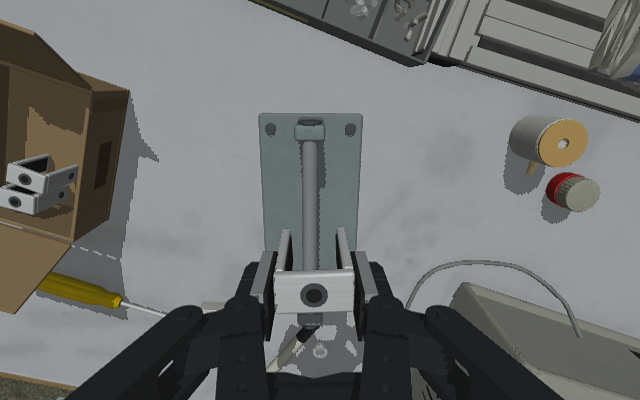

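The bracket is held squarely at (314,293), with the bar at column 309, about 4.5 mm to the left. I correct for that and lower it onto the bar.

```bash
python3 -m pendant '[[-0.45,0,2,0,0,0],[-0.45,0,6,0,0,0],[-0.45,0,9,0,0,0],[-0.45,0,11,0,0,0],[-0.45,0,13,0,0,0],[-0.45,0,14.2,0,0,0],[-0.45,0,15.1,0,0,0],[-0.45,0,15.1,0,0,0]]' && python3 -m pendant '[[0,0,0,0,0,0],[0,0,0.1,0,0,0],[0,0,0.1,0,0,0]]'
```

```text
t: 20.3
position: [0.6268, -0.1286, 0.0697]
orientation: [2.499, -1.903, -0.001]
force: [0.2, -0.4, 0.3]
width: 0.41
t: 20.68
position: [0.6271, -0.1286, 0.0694]
orientation: [-2.499, 1.903, -0.001]
force: [-0.2, -0.6, -1.1]
width: 0.409
```

```bash
python3 -m pendant '[[0,0,0.1,0,0,0],[0,0,0.1,0,0,0],[0,0,0.1,0,0,0],[0,0,-1,0,0,0],[0,0,-3,0,0,0],[0,0,-8,0,0,0],[0,0,-14,0,0,0],[0,0,-16,0,0,0]]' 5.5 && python3 -c "
from h import *
im,d,K,C=snap('wrist');cv2.imwrite('pics/l.png',im);P=cloud(d,K,C);m=(P[...,2]>.085)&(P[...,2]<.1)&(P[...,0]>.59)&(P[...,0]<.65)&(P[...,1]<-.09)&(P[...,1]>-.17)
print(m.sum(),cv2.minAreaRect((P[m][:,:2]*1000).astype(np.float32)),np.median(P[m][:,2]))
rel(car(-.0288,-.0038,.25),-94.1)"
```

```text
t: 21.68
position: [0.6292, -0.1291, 0.2352]
orientation: [-2.496, 1.901, -0.012]
force: [0.2, -0.3, -0.2]
width: 0.645
832 ((622.4376831054688, -129.49685668945312), (31.110197067260742, 35.818363189697266), 19.094284057617188) 0.0885548403532288
row [-28.12, 0.27, -1.52] [-0.5, -0.2, 19.5]
```

View pics/l.png

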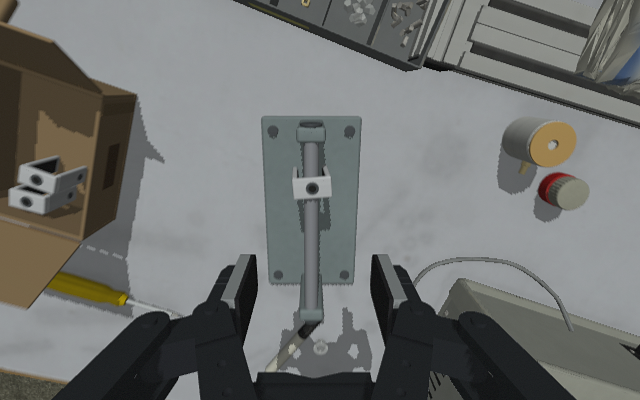

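The first bracket hangs astride the bar at (312,187). Next is the middle one.

```bash
python3 -m pendant '[[-5,0,-1,0,0,3],[-10,0,-1.5,0,0,7],[-15,0,-1.5,0,0,11],[-20,0,-1.5,0,0,15],[-25,0.2,-1.5,0,0,19.5],[-28.1,0.3,-1.5,0,0,19.5],[-28.1,0.3,-1.5,0,0,19.5],[-28.1,0.3,-1.5,0,0,19.5]]' && python3 -c "
from h import *
rel(car(-.0288,-.0038,.031),-94.1)"
```

```text
t: 22.72
position: [0.5491, 0.1411, 0.2436]
orientation: [2.141, -2.298, -0.0]
force: [-0.4, 0.2, 0.5]
width: 0.643
row [-0.05, -0.3, 21.26] [0.0, -0.0, 0.0]
```

```bash
python3 -m pendant '[[0,-0.3,6,0,0,0],[0,-0.3,11,0,0,0],[0,-0.3,15,0,0,0],[0,-0.3,18,0,0,0],[0,-0.3,20,0,0,0],[0,-0.3,21.2,0,0,0],[0,-0.3,21.2,0,0,0]]' 5.5 && python3 -m pendant '[[0,0,0,0,0,0],[0,0,0,0,0,0],[0,0,0,0,0,0],[0,0,0,0,0,0],[0,0,0,0,0,0]]' 0 && python3 -m pendant '[[0,0,-3,0,0,0],[0,0,-7,0,0,0],[0,0,-12,0,0,0],[0,0,-17,0,0,0],[0,0,-21,0,0,0],[0,0,-21,0,0,0],[0,0,-21,0,0,0]]' && python3 rack.py && python3 -c "
from h import *
rel([.581,-.137,.22],-74.7)"
```

```text
t: 23.6
position: [0.5524, 0.141, 0.0317]
orientation: [2.14, -2.299, -0.0]
force: [-0.4, -0.5, 0.4]
width: 0.646
t: 24.22
position: [0.5535, 0.1416, 0.0333]
orientation: [-2.14, 2.297, -0.002]
force: [0.2, -0.4, 8.3]
width: 0.409
t: 25.1
position: [0.5517, 0.1413, 0.2415]
orientation: [2.141, -2.299, -0.001]
force: [0.5, -0.1, -0.8]
width: 0.404
top 611 bar centre [ 582.  -138.8] yaw 15.05 len 209.1 topz 85.8
wrist 6042 bar centre [ 580.6 -134.9] yaw 15.47 len 208.3 topz 82.7
row [27.53, -4.95, 2.06] [0.2, -0.0, -19.4]
```

```bash
python3 -m pendant '[[5,-1,0,0,0,-3],[10,-2,0,0,0,-7],[15,-3,0,0,0,-11],[20,-4,0,0,0,-15],[25,-4.9,1,0,0,-19.4],[27.5,-4.9,2,0,0,-19.4],[27.5,-4.9,2,0,0,-19.4],[27.5,-4.9,2,0,0,-19.4]]' && cat > lat.py <<'E'
from h import *
# lateral offset of the bar from the tool, using bar points ahead of the hand
T=toolT(); im,d,K,C=snap("wrist"); P=cloud(d,K,C); T=toolT()
Q=(P-T[:3,3])@T[:3,:3]*1000; z=P[...,2]*1000
m=(z>77)&(z<87)&(abs(Q[...,0])<25)&(Q[...,1]<-15)&(Q[...,1]>-150)
q=Q[m]; k=np.ones(len(q),bool)
for _ in range(5):
    f=np.polyfit(q[k,1],q[k,0],1); e=q[:,0]-np.polyval(f,q[:,1]); k=abs(e)<7
print(len(q),k.sum(),"bar at tool x mm",f[1].round(1),"yaw off deg",np.degrees(np.arctan(f[0])).round(1),"tool",T[:3,3].round(4))
g=T[:2,3]-np.array([.581,-.137]); v=np.radians(15.2); print("u",(g@[np.cos(v),np.sin(v)]*1000).round(1),"n",(g@[-np.sin(v),np.cos(v)]*1000).round(1))
E
python3 lat.py
```

```text
t: 26.2
position: [0.5813, -0.1359, 0.2212]
orientation: [2.497, -1.906, -0.003]
force: [-0.5, 0.7, 0.1]
width: 0.411
1770 1430 bar at tool x mm 3.5 yaw off deg -0.3 tool [ 0.5815 -0.1356  0.2216]
u 0.9 n 1.3
```

```bash
python3 -m pendant '[[0.37,0,2,0,0,0],[0.37,0,6,0,0,0],[0.37,0,9,0,0,0],[0.37,0,11,0,0,0],[0.37,0,13,0,0,0],[0.37,0,14.2,0,0,0],[0.37,0,15.2,0,0,0],[0.37,0,15.2,0,0,0]]' && python3 -m pendant '[[0,0,0,0,0,0],[0,0,0.1,0,0,0],[0,0,0.1,0,0,0]]'
```

```text
t: 27.25
position: [0.583, -0.1401, 0.0699]
orientation: [-2.497, 1.906, -0.001]
force: [-0.6, -0.3, -0.3]
width: 0.41
t: 27.62
position: [0.5829, -0.1401, 0.0693]
orientation: [-2.497, 1.906, -0.001]
force: [0.5, 0.3, 0.7]
width: 0.408
```

```bash
python3 -m pendant '[[0,0,0.1,0,0,0],[0,0,0.1,0,0,0],[0,0,0.1,0,0,0],[0,0,-1,0,0,0],[0,0,-3,0,0,0],[0,0,-8,0,0,0],[0,0,-14,0,0,0],[0,0,-17,0,0,0]]' 5.5 && python3 -m pendant '[[0,0,0,0,0,0],[0,0,0,0,0,0]]' && python3 -c "
from h import *
im,d,K,C=snap('wrist');cv2.imwrite('pics/m.png',im)
rel(car(-.0565,.0043,.245),-94.1)"
```

```text
t: 28.62
position: [0.5841, -0.1404, 0.2445]
orientation: [-2.496, 1.904, -0.009]
force: [0.1, 0.1, -0.4]
width: 0.647
t: 28.88
position: [0.5821, -0.1399, 0.2392]
orientation: [2.498, -1.906, -0.0]
force: [0.2, -0.0, -1.0]
width: 0.642
row [-29.58, -2.2, -0.65] [0.1, 0.0, 19.4]
```

View pics/m.png

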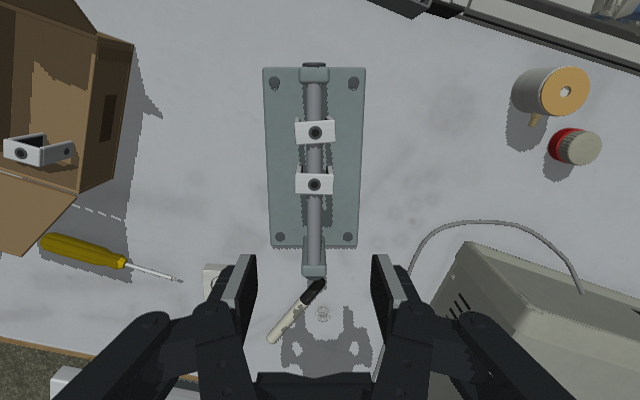

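Two brackets hang at (315,132) and (314,184). I move over to the last one.

```bash
python3 -m pendant '[[-5,0,-1,0,0,3],[-10,-0.5,-1,0,0,7],[-15,-1,-1,0,0,11],[-20,-1.5,-1,0,0,15],[-25,-2.2,-1,0,0,19.4],[-29.6,-2.2,-1,0,0,19.4],[-29.6,-2.2,-1,0,0,19.4],[-29.6,-2.2,-1,0,0,19.4]]' && python3 -m pendant '[[0,0,0,0,0,0],[0,0,0,0,0,0]]' && python3 look.py pics/n.png && python3 -c "
from h import *
rel(car(-.0565,.0043,.031),-94.1)"
```

```text
t: 29.92
position: [0.5252, 0.151, 0.248]
orientation: [2.14, -2.297, -0.001]
force: [0.4, 0.4, -0.2]
width: 0.641
t: 30.18
position: [0.5259, 0.1503, 0.2488]
orientation: [2.139, -2.301, -0.0]
force: [-0.9, 0.4, -0.2]
width: 0.641
crown 636 carton xy [-57.    4.1] [20.3 35.9] 2.4 z 52.6 world [0.5245 0.1512]
near 4783 4786 flap angle 2.046 hinge 79.1 top z 128.1
far 2310 2310 flap angle 2.081 hinge 78.5 top z 89.8
row [-0.09, 0.09, 21.79] [0.0, -0.0, -0.1]
```

```bash
python3 -m pendant '[[-0.1,0.1,6,0,0,0],[-0.1,0.1,11,0,0,0],[-0.1,0.1,15,0,0,0],[-0.1,0.1,18,0,0,0],[-0.1,0.1,20,0,0,0],[-0.1,0.1,21.8,0,0,0],[-0.1,0.1,21.8,0,0,0]]' 5.5 && python3 -m pendant '[[0,0,0,0,0,0],[0,0,0,0,0,0],[0,0,0,0,0,0],[0,0,0,0,0,0],[0,0,0,0,0,0]]' 0 && python3 -m pendant '[[0,0,-3,0,0,0],[0,0,-7,0,0,0],[0,0,-12,0,0,0],[0,0,-17,0,0,0],[0,0,-21,0,0,0],[0,0,-21,0,0,0],[0,0,-21,0,0,0]]' && python3 rack.py && python3 -c "
from h import *
rel([.5336,-.1523,.22],-74.7)"
```

```text
t: 31.1
position: [0.5241, 0.1519, 0.03]
orientation: [2.139, -2.298, -0.002]
force: [0.1, -1.0, -0.0]
width: 0.642
t: 31.72
position: [0.5255, 0.1525, 0.032]
orientation: [-2.14, 2.298, -0.001]
force: [-0.2, -1.1, 6.7]
width: 0.407
t: 32.6
position: [0.524, 0.1522, 0.2404]
orientation: [2.14, -2.299, -0.001]
force: [0.2, 0.5, -0.9]
width: 0.408
top 678 bar centre [ 582.  -138.8] yaw 15.2 len 208.8 topz 86.7
wrist 2891 bar centre [ 565.7 -132.6] yaw 16.28 len 181.7 topz 79.9
row [30.29, -3.16, 1.97] [0.2, -0.0, -19.4]
```

```bash
python3 -m pendant '[[5,-1,0,0,0,-3],[10,-2,0,0,0,-7],[15,-3,0,0,0,-11],[20,-3.2,0,0,0,-15],[25,-3.2,1,0,0,-19.4],[30.3,-3.2,2,0,0,-19.4],[30.3,-3.2,2,0,0,-19.4],[30.3,-3.2,2,0,0,-19.4]]' && python3 -m pendant '[[0,0,0,0,0,0],[0,0,0,0,0,0]]' && python3 lat.py
```

```text
t: 33.7
position: [0.5344, -0.152, 0.2198]
orientation: [2.496, -1.906, -0.004]
force: [-0.0, -0.2, 0.2]
width: 0.407
t: 33.95
position: [0.5352, -0.1511, 0.2211]
orientation: [-2.499, 1.904, 0.0]
force: [-0.1, -1.1, -0.2]
width: 0.407
2378 2024 bar at tool x mm 0.6 yaw off deg -0.1 tool [ 0.5353 -0.1512  0.2211]
u -47.9 n -1.7
```

```bash
python3 -m pendant '[[0.1,0,2,0,0,0],[0.1,0,6,0,0,0],[0.1,0,9,0,0,0],[0.1,0,11,0,0,0],[0.1,0,13,0,0,0],[0.1,0,14.2,0,0,0],[0.1,0,15.2,0,0,0],[0.1,0,15.2,0,0,0]]' && python3 -m pendant '[[0,0,0,0,0,0],[0,0,0,0,0,0],[0,0,0,0,0,0]]'
```

```text
t: 35.0
position: [0.5354, -0.153, 0.0688]
orientation: [2.498, -1.905, -0.0]
force: [-0.1, 0.4, -0.4]
width: 0.407
t: 35.38
position: [0.5355, -0.1532, 0.0694]
orientation: [-2.497, 1.906, -0.001]
force: [0.0, 0.0, -0.6]
width: 0.405
```

```bash
python3 -m pendant '[[0,0,0.1,0,0,0],[0,0,0.1,0,0,0],[0,0,0.1,0,0,0],[0,0,-1,0,0,0],[0,0,-3,0,0,0],[0,0,-8,0,0,0],[0,0,-13,0,0,0],[0,-4,-18,0,0,0]]' 5.5 && python3 -m pendant '[[0,-2,0,0,0,0],[0,-2,0,0,0,0],[0,-2,0,0,0,0]]' 0 && python3 -c "
from h import *
im,d,K,C=snap('wrist');cv2.imwrite('pics/o.png',im)
P=cloud(d,K,C); T=toolT(); v=np.radians(15.2); g=P[...,:2]-np.array([.582,-.1388]); u=g@[np.cos(v),np.sin(v)]*1000; n=g@[-np.sin(v),np.cos(v)]*1000; z=P[...,2]*1000
for c in(-48,0,47):
    m=(abs(u-c)<14)&(abs(n)<24)&(z>86.2)&(z<100)
    print(c,m.sum(),cv2.minAreaRect(np.column_stack([u[m],n[m]]).astype(np.float32)),np.median(z[m]))
rel(car(-.13,0,.25),-94.1)"
```

```text
t: 36.38
position: [0.5713, -0.1431, 0.2502]
orientation: [2.495, -1.907, -0.002]
force: [2.6, -1.5, -0.5]
width: 0.645
t: 36.75
position: [0.591, -0.1374, 0.2472]
orientation: [2.497, -1.905, -0.003]
force: [-0.6, -0.2, -0.8]
width: 0.01
-48 647 ((-48.252201080322266, -0.9808425903320312), (20.297624588012695, 35.64963150024414), 1.1133567094802856) 88.56172913941768
0 739 ((-0.7622776031494141, -0.7157058715820312), (35.51835632324219, 20.254657745361328), 87.59010314941406) 88.64192214977473
47 853 ((46.565181732177734, -1.1538200378417969), (20.275419235229492, 35.65097427368164), 3.343824863433838) 88.55488909701431
row [-31.64, 5.81, -0.25] [0.1, 0.0, 19.4]
```

View pics/o.png

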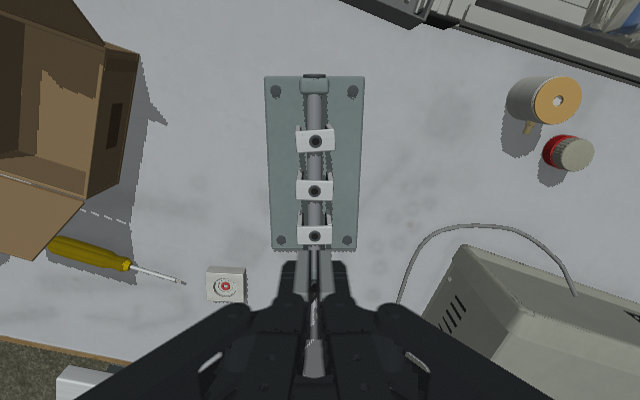

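All three brackets hang at (315,140), (315,190) and (314,236), and their crown heights agree. Now I close the near flap from outside with closed fingers, beside its tab.

```bash
python3 -c "
from h import *
rel(car(-.14,.038,.25),-94.1)"; python3 -m pendant '[[-5,1,0,0,0,3],[-10,2,0,0,0,7],[-15,3,0,0,0,11],[-20,4,0,0,0,15],[-25,5,0,0,0,19.4],[-30,5.6,0,0,0,19.4],[-35,5.6,0,0,0,19.4],[-35,5.6,0,0,0,19.4]]' 0 && python3 -m pendant '[[0,0,0,0,0,0],[0,0,0,0,0,0]]' && python3 -c "
from h import *
rel(car(-.14,.038,.25),-94.1); rel(car(-.14,.038,.117),-94.1)"
```

```text
row [-35.56, 5.49, -0.25] [0.1, 0.0, 19.4]
t: 37.8
position: [0.4441, 0.187, 0.2474]
orientation: [2.144, -2.294, -0.001]
force: [-0.3, 0.2, 0.6]
width: -0.001
t: 38.05
position: [0.4459, 0.1841, 0.2476]
orientation: [2.139, -2.3, -0.0]
force: [-0.2, 0.8, 0.1]
width: 0.002
row [-0.67, 0.23, -0.24] [0.0, -0.0, -0.1]
row [-0.68, 0.23, 13.06] [0.0, -0.0, -0.1]
```

```bash
python3 -m pendant '[[-0.6,0.2,5,0,0,0],[-0.6,0.2,10,0,0,0],[-0.6,0.2,13,0,0,0],[-0.6,0.2,13,0,0,0],[-0.6,0.2,13,0,0,0]]' && python3 -m pendant '[[0,-2.8,0,0,0,0],[0,-4.8,-0.3,0,0,0],[0,-6.9,-0.1,0,0,0],[0,-8.7,0.8,0,0,0],[0,-10.2,2.3,0,0,0],[0,-10.8,3.7,0,0,0],[0,-11.1,5,0,0,0],[0,-11.1,5.1,0,0,0]]' && python3 -m pendant '[[0,0,0,0,0,0],[0,0,0,0,0,0]]' && python3 -m pendant '[[0,0,-3,0,0,0],[0,0,-9,0,0,0],[0,0,-15,0,0,0],[0,0,-18.5,0,0,0],[0,0,-18.5,0,0,0]]' && python3 -c "
from h import *
rel(car(.14,.038,.25),-94.1)"
```

```text
t: 38.67
position: [0.4452, 0.191, 0.1188]
orientation: [-2.139, 2.3, -0.001]
force: [0.1, -0.1, 0.4]
width: -0.001
t: 39.67
position: [0.5539, 0.1832, 0.0656]
orientation: [2.139, -2.298, -0.002]
force: [-0.1, -0.4, -0.0]
width: 0.0
t: 39.92
position: [0.5549, 0.1836, 0.0672]
orientation: [-2.141, 2.299, -0.0]
force: [-0.4, 0.3, 0.8]
width: 0.001
t: 40.55
position: [0.5567, 0.1841, 0.2558]
orientation: [-2.136, 2.294, -0.005]
force: [-0.1, -0.5, 0.4]
width: -0.002
row [0.13, -16.71, 0.7] [-0.4, 0.2, 0.0]
```

```bash
python3 -m pendant '[[0,-5,0,0,0,0],[0,-10,0,0,0,0],[0,-16.7,0,0,0,0],[0,-16.7,0,0,0,0],[0,-16.7,0,0,0,0],[0,-16.7,0,0,0,0]]' && python3 look.py pics/p.png; python3 -c "
from h import *
rel(car(.14,.038,.117),-94.1)"
```

```text
t: 41.3
position: [0.7201, 0.1717, 0.2514]
orientation: [2.14, -2.298, -0.001]
force: [-0.3, -0.4, 0.2]
width: -0.004
far 997 997 flap angle 2.103 hinge 77.8 top z 127.5
row [0.07, -0.33, 13.48] [0.0, -0.0, 0.0]
```

View pics/p.png

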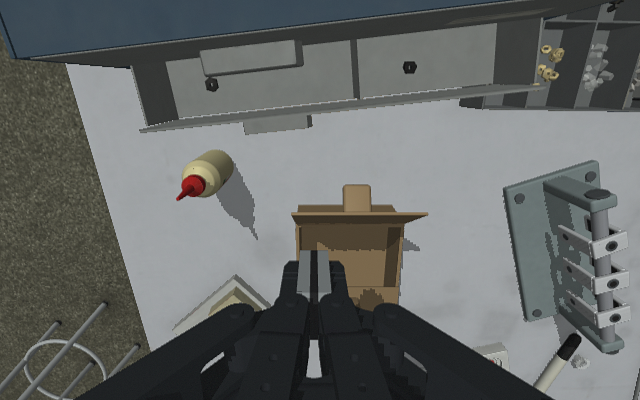

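```bash
python3 -c "
from h import *
for n in('wrist','top'):
    im,d,K,C=snap(n);P=cloud(d,K,C)
    m=(P[...,0]>.74)&(P[...,0]<1.0)&(abs(P[...,1]-.17)<.09)&(P[...,2]>.03)
    q=P[m]; 
    for a in np.arange(.74,1.0,.02):
        s=q[(q[:,0]>=a)&(q[:,0]<a+.02)]
        if len(s)>5: print(n,round(a,2),len(s),np.percentile(s[:,2],[5,50,99]).round(3))
im,d,K,C=snap('scene');P=cloud(d,K,C);D=P-car(0,0,0);t=np.radians(-4.1)
X=(D[...,0]*np.cos(t)+D[...,1]*np.sin(t))*1000;Y=(-D[...,0]*np.sin(t)+D[...,1]*np.cos(t))*1000;Z=P[...,2]*1000
for a in range(-75,80,10):
    s=(abs(X-a)<5)&(abs(abs(Y)-38)<18)&(Z>20)&(Z<160); print(a,s.sum(),np.percentile(Z[s],[50,90]).round(1) if s.any() else None,end='; ')
"
```

```text
wrist 0.74 349 [0.32  0.331 0.338]
wrist 0.76 702 [0.115 0.119 0.12 ]
wrist 0.78 4825 [0.08  0.094 0.152]
wrist 0.8 5806 [0.08  0.081 0.197]
wrist 0.82 19195 [0.081 0.225 0.234]
wrist 0.84 2137 [0.231 0.233 0.234]
top 0.74 512 [0.555 0.59  0.6  ]
top 0.76 67 [0.114 0.578 0.591]
top 0.78 359 [0.087 0.12  0.155]
top 0.8 22 [0.085 0.107 0.175]
top 0.82 939 [0.082 0.191 0.237]
top 0.84 653 [0.081 0.233 0.238]
top 0.86 423 [0.083 0.235 0.238]
top 0.88 359 [0.233 0.235 0.239]
top 0.9 476 [0.233 0.236 0.306]
top 0.92 1199 [0.234 0.295 0.345]
top 0.94 480 [0.234 0.311 0.334]
top 0.96 128 [0.233 0.235 0.306]
top 0.98 136 [0.233 0.236 0.239]
-75 152 [62.8 65.8]; -65 91 [64.6 66.5]; -55 80 [64.7 66.3]; -45 84 [64.8 66.9]; -35 80 [64.4 66.3]; -25 82 [64.7 66.7]; -15 79 [64.5 66.5]; -5 40 [64.2 66.1]; 5 13 [59.2 62.9]; 15 5 [50.4 60.7]; 25 13 [44.2 60. ]; 35 7 [56.4 61.7]; 45 7 [54.  62.5]; 55 10 [54.9 61.4]; 65 76 [47.2 60.9]; 75 253 [56.7 69.4];
```

The near flap is flat (64.5 mm throughout). The cabinet is close behind the far flap, at x 0.82 and 0.235 high, so I turn the hand half round to keep its camera clear of it.

```bash
python3 -m pendant '[[0,4,-3,0,0,-10],[0,8,-5,0,0,-20],[0,12,-5,0,0,-30],[0,12,-5,0,0,-40],[0,12,-5,0,0,-50],[0,12,-5,0,0,-60],[0,12,-5,0,0,-70],[0,12,-5,0,0,-80]]' 0 && python3 -m pendant '[[0,0,0,0,0,-10],[0,0,0,0,0,-20],[0,0,0,0,0,-30],[0,0,0,0,0,-40],[0,0,0,0,0,-50],[0,0,0,0,0,-60],[0,0,0,0,0,-70],[0,0,0,0,0,-80]]' && python3 -m pendant '[[0,0,0,0,0,-10],[0,0,0,0,0,-20],[0,0,0,0,0,-20],[0,0,0,0,0,-20]]' && python3 -c "
from h import *
print(arm.get_state()['qpos'].round(2)); rel(car(.14,-.038,.25),85.9); rel(car(.14,-.038,.117),85.9)"
```

```text
t: 42.5
position: [0.6015, 0.1802, 0.3023]
orientation: [-3.119, 0.376, -0.001]
force: [-0.7, -0.6, -0.1]
width: 0.002
t: 43.5
position: [0.6015, 0.1802, 0.3023]
orientation: [2.631, 1.717, 0.001]
force: [-0.1, -1.0, 0.6]
width: -0.001
t: 44.0
position: [0.6017, 0.1802, 0.3021]
orientation: [2.303, 2.137, 0.001]
force: [0.4, 0.8, 0.1]
width: 0.003
[ 0.27  0.36  1.56 -0.    1.23 -1.22]
row [-7.62, 12.22, 5.21] [0.0, -0.0, -0.2]
row [-7.62, 12.22, 18.51] [0.0, -0.0, -0.2]
```

```bash
python3 -m pendant '[[-2.5,4,0,0,0,0],[-5,8,0,0,0,0],[-7.6,11.4,2,0,0,0],[-7.6,11.4,5,0,0,0],[-7.6,11.4,10,0,0,0],[-7.6,11.4,15,0,0,0],[-7.6,11.4,18.5,0,0,0],[-7.6,11.4,18.5,0,0,0]]' && python3 -m pendant '[[0,0,0,0,0,0],[0,0,0,0,0,0]]' && python3 -c "
from h import *
t=np.radians(-4.1);T=toolT();D=T[:3,3]-car(0,0,0);print(D[0]*np.cos(t)+D[1]*np.sin(t),-D[0]*np.sin(t)+D[1]*np.cos(t),T[2,3])"
```

```text
t: 45.0
position: [0.7078, 0.0959, 0.1135]
orientation: [-2.298, -2.136, 0.008]
force: [0.7, -0.2, -0.4]
width: -0.0
t: 45.25
position: [0.7116, 0.0963, 0.1194]
orientation: [2.298, 2.139, 0.005]
force: [0.3, 0.2, 0.5]
width: -0.002
0.1336366242640927 -0.03720916382837758 0.11935457329318983
```

```bash
python3 -m pendant '[[0,-2.1,0,0,0,0],[0,-4.1,-0.1,0,0,0],[0,-6.2,0.1,0,0,0],[0,-8,1,0,0,0],[0,-9.5,2.5,0,0,0],[0,-10.1,3.9,0,0,0],[0,-10.4,5.2,0,0,0],[0,-10.4,5.3,0,0,0]]' && python3 -m pendant '[[0,0,0,0,0,0],[0,0,0,0,0,0]]' && python3 -m pendant '[[0,0,-3,0,0,0],[0,0,-9,0,0,0],[0,-3,-15,0,0,0],[0,-6,-20,0,0,0],[0,-6,-20,0,0,0],[0,-6,-20,0,0,0]]' && python3 - <<'E'
from h import *
import cv2
for n in("scene","top","wrist"):
    im,d,K,C=snap(n);P=cloud(d,K,C);D=P-car(0,0,0);t=np.radians(-4.1)
    if n=="scene": cv2.imwrite("pics/q.png",cv2.resize(im[140:320,150:400],(800,576)))
    X=(D[...,0]*np.cos(t)+D[...,1]*np.sin(t))*1000;Y=(-D[...,0]*np.sin(t)+D[...,1]*np.cos(t))*1000;Z=P[...,2]*1000
    for s in(-1,1):
        m=(s*X>8)&(s*X<70)&(abs(abs(Y)-38)<18)&(Z>40)&(Z<160)
        if m.sum()>50: print(n,s,m.sum(),"angle",-np.polyfit(s*X[m],Z[m],1)[0].round(3),"z",np.percentile(Z[m],[5,50,95]).round(1))
E
python3 rack.py
```

```text
t: 46.25
position: [0.6072, 0.1037, 0.0646]
orientation: [2.299, 2.14, 0.001]
force: [-4.6, -0.6, 13.3]
width: 0.003
t: 46.5
position: [0.6072, 0.1037, 0.0648]
orientation: [2.299, 2.14, 0.001]
force: [-3.6, -0.2, 10.5]
width: -0.003
t: 47.25
position: [0.547, 0.1079, 0.2638]
orientation: [2.299, 2.14, 0.001]
force: [-0.5, 0.4, -0.6]
width: 0.001
scene -1 498 angle 0.01 z [57.2 64.7 67. ]
scene 1 413 angle -0.015 z [56.5 64.3 66.9]
top -1 212 angle 0.001 z [62.5 65.9 69.4]
top 1 88 angle -0.005 z [62.9 66.2 69.2]
wrist -1 3948 angle 0.002 z [62.4 63.6 64.9]
wrist 1 3064 angle 0.001 z [62.2 63.3 64.5]
top 763 bar centre [ 582.1 -138.7] yaw 15.21 len 208.8 topz 87.7
wrist 5082 bar centre [ 579.1 -135.7] yaw 15.22 len 207.7 topz 84.1
```

View pics/q.png

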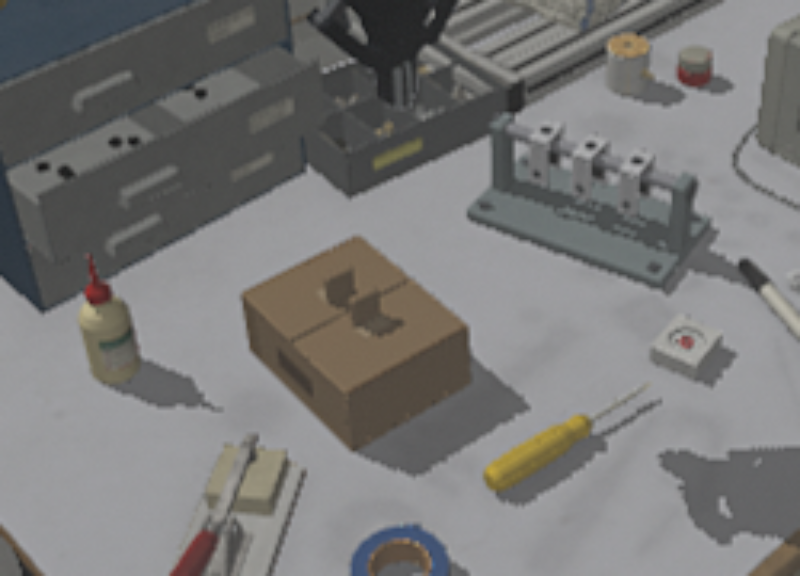

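The scene view shows the carton shut at (355,340) and three brackets astride the bar at (545,140), (590,155) and (637,170). The hand is clear of everything, so I hand in.

```bash
python3 -c "
from h import *
print(arm.hand_in())"
```

```text
the job is handed in; nothing more can be done
None
```

I opened both flaps, hung all three brackets that were in the carton astride the bar, folded both flaps shut and handed the job in at about 47 s. The hand-in gives no verdict, so what follows rests on my own checks.

- **Flaps opening:** Pulling the tabs only brought them upright (1.58 and 1.59 rad). I pushed them further from inside, and they then measured 2.05 rad (near) and 2.09 rad (far).
- **Brackets:** Their crowns lie within about 1.2 mm sideways of the bar as the top camera placed it. They sit about 48, 1 and 47 mm from its middle, all at the same height. That crown fit was made just after the last bracket was hung; after closing the flaps I only saw in the scene picture that all three still hang there.
- **Flaps shut:** All three cameras put both flaps within 0.02 rad of flat.
- **Rest of the scene:** The rack had not moved. I never touched the bottle, cylinder or tape roll, but I did not measure them again at the end. The hand was clear of everything, about 26 cm up.
- **Disagreement:** After brackets were on the bar, the wrist camera placed its middle mostly 3–4 mm away from the top camera's value, and 17 mm off in one partial view. I put this down to the brackets in view, and set the second and third brackets by fitting the bar close up instead.

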